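# Dealing alfajores onto two snack trays

### The job

Share the four round alfajores from the serving board equally between the two snack trays, dealing in rounds: first one to each tray, then a second one to each, so that each tray ends with two lying flat on its floor side by side. Set them down gently without dropping them or tipping them over, and leave the two square biscuits, the trays and the mate gourd where they are.

Things in the scene. Friction and masses are not known exactly. Their poses are not given: they have to be found in the camera images.
- alfajor_1: a round sandwich biscuit (alfajor): pale, diameter 50 mm, 22 mm high, brown filling seen only at its side; 45 g, rigid. Starts flat on the board. Origin: centre of its underside, z up. The four alfajores are alike and interchangeable.
- alfajor_2: a round sandwich biscuit (alfajor): pale, diameter 50 mm, 22 mm high, brown filling seen only at its side; 45 g, rigid. Starts flat on the board. Origin: centre of its underside, z up. The four alfajores are alike and interchangeable.
- alfajor_3: a round sandwich biscuit (alfajor): pale, diameter 50 mm, 22 mm high, brown filling seen only at its side; 45 g, rigid. Starts flat on the board. Origin: centre of its underside, z up. The four alfajores are alike and interchangeable.
- alfajor_4: a round sandwich biscuit (alfajor): pale, diameter 50 mm, 22 mm high, brown filling seen only at its side; 45 g, rigid. Starts flat on the board. Origin: centre of its underside, z up. The four alfajores are alike and interchangeable.
- square_1: a square sandwich biscuit of the same dough, 44 x 44 mm, 22 mm high, 45 g, on the board. Origin: centre of its underside, axes along its sides. Stays where it is.
- square_2: a square sandwich biscuit of the same dough, 44 x 44 mm, 22 mm high, 45 g, on the board. Origin: centre of its underside, axes along its sides. Stays where it is.
- tray_1: a grey stoneware snack tray, 160 mm along its x by 100 mm along its y; floor 5 mm thick, rim 5 mm wide, its top 11 mm above the underside, so 150 x 90 mm clear inside. Two alfajores fit side by side along its x. Loose, 0.35 kg, on the sideboard top (z = 0). Origin: centre of its underside. The two trays are alike.
- tray_2: a grey stoneware snack tray, 160 mm along its x by 100 mm along its y; floor 5 mm thick, rim 5 mm wide, its top 11 mm above the underside, so 150 x 90 mm clear inside. Two alfajores fit side by side along its x. Loose, 0.35 kg, on the sideboard top (z = 0). Origin: centre of its underside. The two trays are alike.
- board: the fixed wooden serving board, 250 mm along its x by 170 mm along its y, top 15 mm above the sideboard, with a short handle at its -x end. Origin: centre of its underside. The six biscuits stand on it, mixed, in three rows of two: rows about 82 mm apart along its x, the two of a row about 84 mm apart along its y (at least 25 mm of free gap).
- mate: a dark mate gourd with a metal rim in a wire stand, 84 mm across its feet, 98 mm high, with a metal straw rising to 160 mm; loose, 0.25 kg, on the sideboard to the robot's right. Origin: centre of its foot. Stays where it is.
Not all that is in view belongs to the job. Leave any purple or yellow look-alike of the alfajor_1 alone.

How it is judged:
On the way:
1. first round: exactly one alfajor lies flat in each tray, released and still, while the other two are still on the board (((horizontal distance between alfajor_1 and tray_1 below 0.06 m and z of alfajor_1 in the frame of tray_1 below 0.009 m and angle between alfajor_1's own z axis and vertical below 0.1 rad) or (horizontal distance between alfajor_2 and tray_1 below 0.06 m and z of alfajor_2 in the frame of tray_1 below 0.009 m and angle between alfajor_2's own z axis and vertical below 0.1 rad) or (horizontal distance between alfajor_3 and tray_1 below 0.06 m and z of alfajor_3 in the frame of tray_1 below 0.009 m and angle between alfajor_3's own z axis and vertical below 0.1 rad) or (horizontal distance between alfajor_4 and tray_1 below 0.06 m and z of alfajor_4 in the frame of tray_1 below 0.009 m and angle between alfajor_4's own z axis and vertical below 0.1 rad)) and ((horizontal distance between alfajor_1 and tray_2 below 0.06 m and z of alfajor_1 in the frame of tray_2 below 0.009 m and angle between alfajor_1's own z axis and vertical below 0.1 rad) or (horizontal distance between alfajor_2 and tray_2 below 0.06 m and z of alfajor_2 in the frame of tray_2 below 0.009 m and angle between alfajor_2's own z axis and vertical below 0.1 rad) or (horizontal distance between alfajor_3 and tray_2 below 0.06 m and z of alfajor_3 in the frame of tray_2 below 0.009 m and angle between alfajor_3's own z axis and vertical below 0.1 rad) or (horizontal distance between alfajor_4 and tray_2 below 0.06 m and z of alfajor_4 in the frame of tray_2 below 0.009 m and angle between alfajor_4's own z axis and vertical below 0.1 rad)) and (horizontal distance between each of alfajor_1, alfajor_2 and board below 0.14 m or horizontal distance between each of alfajor_1, alfajor_3 and board below 0.14 m or horizontal distance between each of alfajor_1, alfajor_4 and board below 0.14 m or horizontal distance between each of alfajor_2, alfajor_3 and board below 0.14 m or horizontal distance between each of alfajor_2, alfajor_4 and board below 0.14 m or horizontal distance between each of alfajor_3, alfajor_4 and board below 0.14 m) and linear speed of each of alfajor_1, alfajor_2, alfajor_3, alfajor_4 below 0.02 m/s and contact force between the fingers and anything else below 0.05 N), for 0.2 s.
At the end, for the whole second after the job is handed in: Each tray holds exactly two alfajores, all four flat (within 0.1 rad) on the tray floor inside the rim and at rest; square biscuits within 20 mm, trays and mate gourd within 30 mm of where they started ((((horizontal distance between alfajor_1 and tray_1 below 0.06 m and z of alfajor_1 in the frame of tray_1 below 0.009 m and angle between alfajor_1's own z axis and vertical below 0.1 rad) and (horizontal distance between alfajor_2 and tray_1 below 0.06 m and z of alfajor_2 in the frame of tray_1 below 0.009 m and angle between alfajor_2's own z axis and vertical below 0.1 rad) and (horizontal distance between alfajor_3 and tray_2 below 0.06 m and z of alfajor_3 in the frame of tray_2 below 0.009 m and angle between alfajor_3's own z axis and vertical below 0.1 rad) and (horizontal distance between alfajor_4 and tray_2 below 0.06 m and z of alfajor_4 in the frame of tray_2 below 0.009 m and angle between alfajor_4's own z axis and vertical below 0.1 rad)) or ((horizontal distance between alfajor_1 and tray_1 below 0.06 m and z of alfajor_1 in the frame of tray_1 below 0.009 m and angle between alfajor_1's own z axis and vertical below 0.1 rad) and (horizontal distance between alfajor_2 and tray_2 below 0.06 m and z of alfajor_2 in the frame of tray_2 below 0.009 m and angle between alfajor_2's own z axis and vertical below 0.1 rad) and (horizontal distance between alfajor_3 and tray_1 below 0.06 m and z of alfajor_3 in the frame of tray_1 below 0.009 m and angle between alfajor_3's own z axis and vertical below 0.1 rad) and (horizontal distance between alfajor_4 and tray_2 below 0.06 m and z of alfajor_4 in the frame of tray_2 below 0.009 m and angle between alfajor_4's own z axis and vertical below 0.1 rad)) or ((horizontal distance between alfajor_1 and tray_1 below 0.06 m and z of alfajor_1 in the frame of tray_1 below 0.009 m and angle between alfajor_1's own z axis and vertical below 0.1 rad) and (horizontal distance between alfajor_2 and tray_2 below 0.06 m and z of alfajor_2 in the frame of tray_2 below 0.009 m and angle between alfajor_2's own z axis and vertical below 0.1 rad) and (horizontal distance between alfajor_3 and tray_2 below 0.06 m and z of alfajor_3 in the frame of tray_2 below 0.009 m and angle between alfajor_3's own z axis and vertical below 0.1 rad) and (horizontal distance between alfajor_4 and tray_1 below 0.06 m and z of alfajor_4 in the frame of tray_1 below 0.009 m and angle between alfajor_4's own z axis and vertical below 0.1 rad)) or ((horizontal distance between alfajor_1 and tray_2 below 0.06 m and z of alfajor_1 in the frame of tray_2 below 0.009 m and angle between alfajor_1's own z axis and vertical below 0.1 rad) and (horizontal distance between alfajor_2 and tray_1 below 0.06 m and z of alfajor_2 in the frame of tray_1 below 0.009 m and angle between alfajor_2's own z axis and vertical below 0.1 rad) and (horizontal distance between alfajor_3 and tray_1 below 0.06 m and z of alfajor_3 in the frame of tray_1 below 0.009 m and angle between alfajor_3's own z axis and vertical below 0.1 rad) and (horizontal distance between alfajor_4 and tray_2 below 0.06 m and z of alfajor_4 in the frame of tray_2 below 0.009 m and angle between alfajor_4's own z axis and vertical below 0.1 rad)) or ((horizontal distance between alfajor_1 and tray_2 below 0.06 m and z of alfajor_1 in the frame of tray_2 below 0.009 m and angle between alfajor_1's own z axis and vertical below 0.1 rad) and (horizontal distance between alfajor_2 and tray_1 below 0.06 m and z of alfajor_2 in the frame of tray_1 below 0.009 m and angle between alfajor_2's own z axis and vertical below 0.1 rad) and (horizontal distance between alfajor_3 and tray_2 below 0.06 m and z of alfajor_3 in the frame of tray_2 below 0.009 m and angle between alfajor_3's own z axis and vertical below 0.1 rad) and (horizontal distance between alfajor_4 and tray_1 below 0.06 m and z of alfajor_4 in the frame of tray_1 below 0.009 m and angle between alfajor_4's own z axis and vertical below 0.1 rad)) or ((horizontal distance between alfajor_1 and tray_2 below 0.06 m and z of alfajor_1 in the frame of tray_2 below 0.009 m and angle between alfajor_1's own z axis and vertical below 0.1 rad) and (horizontal distance between alfajor_2 and tray_2 below 0.06 m and z of alfajor_2 in the frame of tray_2 below 0.009 m and angle between alfajor_2's own z axis and vertical below 0.1 rad) and (horizontal distance between alfajor_3 and tray_1 below 0.06 m and z of alfajor_3 in the frame of tray_1 below 0.009 m and angle between alfajor_3's own z axis and vertical below 0.1 rad) and (horizontal distance between alfajor_4 and tray_1 below 0.06 m and z of alfajor_4 in the frame of tray_1 below 0.009 m and angle between alfajor_4's own z axis and vertical below 0.1 rad))) and linear speed of each of alfajor_1, alfajor_2, alfajor_3, alfajor_4 below 0.02 m/s and distance of each of square_1, square_2 from where it was at the start of the episode below 0.02 m and distance of each of tray_1, tray_2, mate from where it was at the start of the episode below 0.03 m); the robot touches nothing.
It fails at once if an alfajor or square biscuit is tipped over (more than 0.7 rad) (angle between any of alfajor_1, alfajor_2, alfajor_3, alfajor_4, square_1, square_2's own z axis and vertical above 0.7 rad).
It fails at once if an alfajor is dropped (falls free of the fingers faster than 0.75 m/s, some 30 mm) ((linear speed of alfajor_1 above 0.75 m/s and contact force between alfajor_1 and the fingers below 0.01 N) or (linear speed of alfajor_2 above 0.75 m/s and contact force between alfajor_2 and the fingers below 0.01 N) or (linear speed of alfajor_3 above 0.75 m/s and contact force between alfajor_3 and the fingers below 0.01 N) or (linear speed of alfajor_4 above 0.75 m/s and contact force between alfajor_4 and the fingers below 0.01 N)).
It fails at once if a square biscuit is moved more than 20 mm, or a tray or the mate gourd more than 30 mm (distance of any of square_1, square_2 from where it was at the start of the episode above 0.02 m or distance of any of tray_1, tray_2, mate from where it was at the start of the episode above 0.03 m).
It fails at once if the mate gourd is tipped (angle between mate's own z axis and vertical above 0.3 rad).
It also fails if it takes over 102 s, if anything falls off the work surface, if the arm or the gripper's body presses on something with over 40 N, if the wrist force passes 120 N, or if a joint passes its speed limit or range.

### The arm

A 6-joint arm with a two-finger parallel gripper is mounted at the origin on the work surface. World frame = base frame: x ahead of the robot, y to its left, z up, the work surface at z = 0. Lengths are in m, angles in rad, forces in N, time in s.
With the tool pointing down it reaches from about 0.35 to 0.875 m from the base axis. Payload 4.2 kg.
Tool frame: the origin (TCP) lies at the centre of the arm's flange, where the gripper is bolted on; the fingertips stand 173 mm ahead of it and the grasp point (between the pads) lies 155 mm ahead of it (env.tcp_to_tips is the distance from the TCP to the fingertips, in m); z points along the fingers, y is the line along which they close (so a half turn about z gives the same grasp; the last joint's range is limited). The gripper opens to 85 mm and grips with 20 to 120 N. Pads are 22 mm wide; open, the fingers measure 114 mm over their backs; the gripper's body (76 mm by 85 mm) begins 54 mm behind the grasp point. The pads swing forward as they close: fully open they stand 13 mm farther back than shut.
Start: joints at [1.51, 0.385, 0.008, 0, -1.194, -0.259], TCP at [0.196, 0.593, 0.405] pointing down, gripper open.
Joint ranges: [-3.14, 3.14], [-1.21, 2.06], [-1.07, 1.41], [-3.16, 2.05], [-2.99, -0.16], [-3.1, 3.1]. Speed limits (rad/s): [2.79, 2.79, 3.14, 3.14, 3.14, 3.14].

### API

Orientations are given as a rotation vector (axis times angle).
In Python, from station import get_state, optics, env gives the robot as it stands.
- The arm moves only by the shell command python3 -m creep 'ROWS'. ROWS is a JSON list that holds a single list of rows (three levels of brackets), with 1 to 5 rows, each of 5 numbers: dx, dy, dz in shares of the most that a row can go, 1 being 62.5 mm, then a turn about the tool's z in fractions of the full range, 1 being 4 rad, then the finger opening in m; each row shifts and turns the commanded pose from where the row before left it, along the tool's axes as they then stand; what a row does not reach is not made up. A row lasts 1/8 s, in which the tool goes at most 0.0625 m and 0.188 rad, less where a joint would pass 70% of its speed; a pose out of reach is approached as far as the arm can. The fingers move at their own pace and stop on an object; the grip force is fixed at half the most. Time passes only in rows, so rows that do not move let the fingers close. It prints the time, the measured TCP pose, the force, the opening and the grip force at its end. No shift or turn number may pass 1 either way. Input that does not fit is refused with a message, and nothing moves.
- get_state(): the state, without advancing time (a new reading comes with each control period).
- optics.snapshot(name): name is "scene" or "top" or "wrist"; returns a dict with "color" (480x640x3 uint8, blue, green, red), "z_map" (480x640 float32, m along the optical axis (not along the pixel's ray), 0 where there is no reading), "mtx" (3x3 intrinsics, pixels), "k1" (the pictures are not rectified: a ray, as slopes to the right and down, at radius r is drawn at 1 + k1 r^2 times it, then the intrinsics apply), "position" and "attitude" of the camera in the world; the wrist camera has in their place "T_tool_cam" (4x4, takes a point from camera to tool coordinates, whose origin is the TCP and whose axes are the flange's). Camera axes: x right, y up, looking along -z (the intrinsics and any distortion apply to the point x, -y, -z); pixel columns grow to the right and rows downward; lengths in m; the calibration is good to about 2 mm. A picture is of the moment at which its call begins: read the wrist's pose just before it.
- env.hand_in(): hands the job in; it is judged then, once.
The state is a dict: "time_s": time; "qpos": joint angles; "joint_vel": joint speeds; "tau": joint torques, N m; "ee_pos": TCP position; "tcp_rot": TCP orientation; "force": force on the tool from outside, world axes, zero at the start; "torque": the same for the moment, N m; "opening": finger opening in m; "grip_force": force on a finger pad.
Only numpy, scipy, OpenCV 4.12 (cv2) and the standard library are available. Lean on these libraries where they do the work, as an engineer would, in place of code of your own. Each camera call takes 0.05 s, during which the arm holds its last target. There are 200 camera calls.

## Working session

There is one attempt and no reset: what is moved stays moved. The work goes in short steps, Python scripts to look and compute and a shell command to move; the robot and the scene stay as the last step left them, time stands still between calls to the robot, and variables do not carry over. Pictures are saved under pics/ and viewed, at most 14 in all, crops included, and the job is handed in when it is done.

```bash
ls; mkdir -p pics
python3 - <<'E'
from station import get_state, optics, env
import cv2
s=get_state();print({k:s[k] for k in('time_s','ee_pos','tcp_rot','opening')})
for n in('top','scene'):
    d=optics.snapshot(n);cv2.imwrite(f'pics/{n}0.png',d['color']);print(n,d['mtx'],d['k1'],d['position'],d['attitude'])
E
```

```text
pics
{'time_s': 0.0, 'ee_pos': array([0.1963984 , 0.59313836, 0.40363204]), 'tcp_rot': array([ 3.09937714e+00, -5.00132414e-01, -4.02436554e-04]), 'opening': 0.08541746425509765}
top [[592.5516957    0.         313.07507258]
 [  0.         592.5516957  235.8072172 ]
 [  0.           0.           1.        ]] 0.005026128797973877 [ 0.4033397  -0.08090883  1.24858639] [ 0.06880228 -0.05512139 -1.5718573 ]
scene [[487.68173975   0.         319.72855789]
 [  0.         487.68173975 234.72867154]
 [  0.           0.           1.        ]] -0.0878180461354928 [ 1.39685619 -0.24111776  0.86378451] [0.68558005 0.57587005 1.2678174 ]
```

View pics/top0.png

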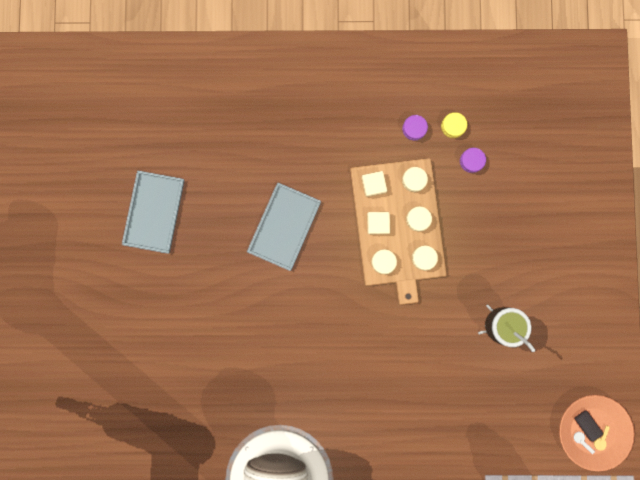

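View pics/scene0.png

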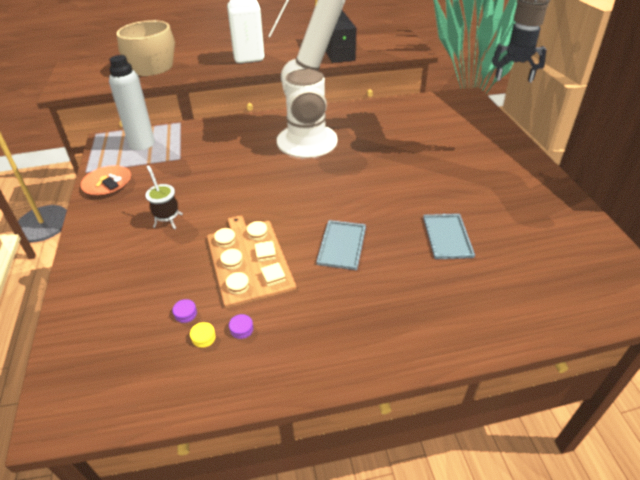

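The top view shows the trays at about (154,211) and (284,227). The rounds are at (415,179), (419,219), (425,258) and (384,262), and the squares at (374,184) and (379,223). The purple and yellow look-alikes sit beyond the board. In the scene view the same rounds are at (225,237), (257,230), (231,258) and (237,282).

```bash
cat > h.py <<'E'
import numpy as np, cv2
from scipy.spatial.transform import Rotation as R
from station import get_state, optics, env
def campose(d,s=None):
    if 'position' in d: return np.array(d['position']),R.from_rotvec(d['attitude']).as_matrix()
    T=np.eye(4);T[:3,:3]=R.from_rotvec(s['tcp_rot']).as_matrix();T[:3,3]=s['ee_pos']
    T=T@np.array(d['T_tool_cam']);return T[:3,3],T[:3,:3]
def cast(d,uv,z,s=None):
    p,A=campose(d,s);uv=np.float64(uv).reshape(-1,1,2)
    n=cv2.undistortPoints(uv,d['mtx'],np.array([d['k1'],0,0,0.]))[:,0]
    r=np.c_[n[:,0],-n[:,1],-np.ones(len(n))]@A.T
    return p+r*((z-p[2])/r[:,2])[:,None]
def masks(c):
    hsv=cv2.cvtColor(c,cv2.COLOR_BGR2HSV)
    return dict(pale=cv2.inRange(hsv,(15,20,190),(40,130,255)),tray=cv2.inRange(hsv,(85,25,80),(110,120,255)))
def blobs(m,lo,hi):
    m=cv2.morphologyEx(m,cv2.MORPH_CLOSE,np.ones((3,3)))
    cs,_=cv2.findContours(m,cv2.RETR_EXTERNAL,cv2.CHAIN_APPROX_NONE)
    return [c for c in cs if lo<cv2.contourArea(c)<hi]
def rect(d,c,z,s=None):
    P=cast(d,cv2.convexHull(c),z,s)[:,:2]*1000
    (x,y),(w,h),a=cv2.minAreaRect(P.astype(np.float32))
    if w<h: w,h,a=h,w,a+90
    fill=cv2.contourArea(P.astype(np.float32))/(w*h)
    return x,y,w,h,(a+90)%180-90,fill
E
python3 - <<'E'
from h import *
np.set_printoptions(precision=1,suppress=True)
for n in('top','scene'):
    d=optics.snapshot(n);m=masks(d['color'])
    for k,z,lo,hi in(('pale',.037,150,1500),('tray',.011,1000,6000)):
        for c in blobs(m[k],lo,hi):
            b=cv2.boundingRect(c)
            if n=='scene' and b[1]<200: continue
            print(n,k,b,np.array(rect(d,c,z)))
E
```

```text
top pale (230, 431, 98, 49) [ 61.3  -0.8 192.9  93.1 -89.9   0.8]
top pale (594, 426, 16, 25) [  94.1 -647.3   49.9   23.9  -36.5    0.7]
top pale (444, 114, 21, 21) [ 731.4 -363.5   42.4   41.4   -1.1    0.8]
scene pale (335, 468, 58, 12) [1098.5 -117.3   94.    18.4   77.     0.6]
scene pale (542, 454, 40, 26) [1169.6  211.2   57.    43.8   77.2    0.8]
scene pale (576, 428, 50, 52) [1170.2  278.9   96.    59.    -0.4    0.8]
scene pale (523, 403, 56, 33) [1092.2  246.3  117.5   46.9  -89.3    0.7]
scene tray (318, 222, 47, 47) [523.4 -11.7 158.8  97.7 -23.5   1. ]
scene tray (425, 215, 49, 43) [555.6 264.2 161.2  98.6 -11.    1. ]
```

Run:
```python
from h import *
for n,pts in(('top',[(415,179),(384,262),(374,184),(284,227),(154,211),(360,200)]),('scene',[(225,235),(257,230),(237,282),(272,273)])):
    h=cv2.cvtColor(optics.snapshot(n)['color'],cv2.COLOR_BGR2HSV)
    for u,v in pts: print(n,u,v,h[v,u])
```

```text
top 415 179 [ 30  36 255]
top 384 262 [ 30  33 255]
top 374 184 [ 30  34 255]
top 284 227 [ 94  19 186]
top 154 211 [ 92  21 186]
top 360 200 [ 15 117 231]
scene 225 235 [ 30  10 255]
scene 257 230 [ 30  10 255]
scene 237 282 [ 30   9 255]
scene 272 273 [ 30   9 255]
```

```bash
sed -i 's/(15,20,190),(40,130,255)/(20,5,225),(40,85,255)/; s/(85,25,80),(110,120,255)/(80,12,70),(115,130,255)/' h.py
python3 - <<'E'
from h import *
np.set_printoptions(precision=1,suppress=True)
s=get_state();print(R.from_rotvec(s['tcp_rot']).as_matrix())
for n in('top','scene'):
    d=optics.snapshot(n);m=masks(d['color'])
    for k,z,lo,hi in(('pale',.037,150,1500),('tray',.011,1000,6000)):
        for c in blobs(m[k],lo,hi):
            r=np.array(rect(d,c,z))
            if 350<r[0]<800 and -420<r[1]<400 and r[2]<190: print(n,k,cv2.boundingRect(c),r)
E
```

```text
[[ 0.9 -0.3 -0. ]
 [-0.3 -0.9 -0. ]
 [ 0.   0.  -1. ]]
top pale (372, 250, 25, 24) [ 446.2 -215.2   49.    46.9   89.9    0.8]
top pale (413, 246, 25, 24) [ 454.2 -298.8   49.    47.    89.9    0.8]
top pale (368, 212, 22, 22) [ 526.2 -204.8   43.3   43.3   -0.2    1. ]
top pale (407, 207, 25, 24) [ 534.3 -287.9   49.3   47.5   89.8    0.8]
top pale (362, 171, 25, 25) [ 607.9 -196.5   44.6   44.6  -78.2    1. ]
top pale (403, 167, 25, 24) [ 617.3 -280.9   49.5   48.    89.8    0.8]
top tray (248, 184, 72, 86) [521.7  -8.9 157.6  98.2 -23.5   1. ]
top tray (123, 171, 60, 82) [553.7 267.1 157.8  99.  -10.7   1. ]
scene pale (226, 272, 23, 18) [ 614.9 -282.7   51.5   50.9   45.1    0.8]
scene pale (261, 263, 24, 19) [ 606.3 -198.3   49.1   45.3   12.1    1. ]
scene pale (221, 249, 21, 16) [ 533.4 -289.5   53.2   48.7   -5.3    0.8]
scene pale (255, 241, 20, 16) [ 524.3 -206.2   50.4   45.7   -0.4    0.9]
scene pale (215, 229, 20, 14) [ 454.  -300.3   50.7   48.9   76.9    0.8]
scene pale (247, 222, 20, 14) [ 446.1 -217.1   50.4   50.2   76.8    0.8]
scene tray (318, 222, 47, 47) [523.6 -11.8 161.5  99.3 -23.7   1. ]
scene tray (424, 215, 50, 43) [555.8 264.3 163.1 100.  -10.8   1. ]
```

```bash
cat > to.py <<'E'
import sys
from h import *
P=dict(A1=(.446,-.216),A2=(.454,-.2995),A3=(.534,-.2887),A4=(.616,-.282),a=(.5556,-.0248),b=(.4896,.004),c=(.5902,.259),d=(.5194,.2724))
def to(name,z,s=None):
    s=s or get_state();p=P[name] if isinstance(name,str) else name
    return R.from_rotvec(s['tcp_rot']).inv().apply(np.r_[p,z]-s['ee_pos'])
if __name__=='__main__':
    s=get_state();print(s['time_s'],s['ee_pos'].round(4))
    for a in sys.argv[2:]: print(a,to(a,float(sys.argv[1])).round(4))
E
python3 to.py .3 A1 d; python3 -c "from station import env;print(env.tcp_to_tips)"
```

```text
0.4 [0.1965 0.5933 0.4046]
A1 [0.4914 0.6897 0.1048]
d [0.4075 0.203  0.1046]
0.1734
```

The manual's scale: shifts go in shares of 62.5 mm and turns go in shares of 4 rad. Converting my numbers, 0.05 m is 0.8, 0.03 m is 0.48.

```bash
python3 -m creep '[[[0.8, 0.48, 0, 0, 0.085], [0.8, 0.48, 0, 0, 0.085], [0.8, 0.48, 0, 0, 0.085], [0.8, 0.48, 0, 0, 0.085], [0.8, 0.48, 0, 0, 0.085]]]'
python3 -m creep '[[[0.384, 0.864, 0.16, 0, 0.085], [0.384, 0.864, 0.16, 0, 0.085], [0.384, 0.864, 0.16, 0, 0.085], [0.384, 0.864, 0.16, 0, 0.085], [0.384, 0.864, 0.16, 0, 0.085]]]'
python3 -m creep '[[[0.384, 0.8, 0.16, 0, 0.064], [0.384, 0.8, 0.16, 0, 0.064], [0.384, 0.8, 0.16, 0, 0.064], [0.384, 0.8, 0.16, 0, 0.064], [0, 0, 0, 0, 0.064]]]'
python3 to.py .3 A1
```

```text
time_s: 1.02
ee_pos: [0.3875, 0.3708, 0.405]
tcp_rot: [-3.101, 0.499, -0.001]
force: [0.6, 0.9, 0.2]
opening: 0.085
grip_force: 0.0
time_s: 1.65
ee_pos: [0.4154, 0.0765, 0.3549]
tcp_rot: [-3.101, 0.499, -0.002]
force: [1.7, 0.1, -0.5]
opening: 0.0851
grip_force: 0.0
time_s: 2.28
ee_pos: [0.4437, -0.1448, 0.3138]
tcp_rot: [3.099, -0.51, -0.003]
force: [0.2, -0.3, -0.6]
opening: 0.064
grip_force: 0.0
2.275 [ 0.4437 -0.1448  0.3138]
A1 [0.025  0.0667 0.0138]
```

Move above A1, then check it with the wrist camera.

To row units: 0.034 m is 0.544, 0.012 m is 0.192.

```bash
python3 -m creep '[[[0.192, 0.544, 0.112, 0, 0.064], [0.192, 0.544, 0.112, 0, 0.064], [0, 0, 0, 0, 0.064], [0, 0, 0, 0, 0.064]]]'
cat > wr.py <<'E'
import sys
from h import *
s=get_state();d=optics.snapshot('wrist');cv2.imwrite(sys.argv[1],d['color']);m=masks(d['color'])
z=float(sys.argv[2]); print(s['time_s'],s['ee_pos'].round(4))
for c in blobs(m['pale'],1500,60000):
    r=np.array(rect(d,c,z,s));print(cv2.boundingRect(c),r.round(1))
E
python3 wr.py pics/w1.png .037; python3 to.py .194 A1
```

```text
time_s: 2.78
ee_pos: [0.4454, -0.2132, 0.3009]
tcp_rot: [-3.102, 0.499, -0.0]
force: [-0.3, 0.8, -0.4]
opening: 0.0639
grip_force: 0.0
2.775 [ 0.4454 -0.2132  0.3009]
(287, 208, 75, 71) [ 444.8 -215.7   47.2   46.9   71.7    0.8]
(411, 152, 79, 71) [ 455.3 -298.8   47.1   42.6  -89.2    0.8]
(254, 78, 55, 81) [ 524.8 -214.8   40.7   21.4    0.6    0.9]
(356, 12, 87, 95) [ 532.8 -287.9   47.1   46.8   71.5    0.8]
2.825 [ 0.4454 -0.213   0.3011]
A1 [0.0014 0.0027 0.1071]
```

View pics/w1.png

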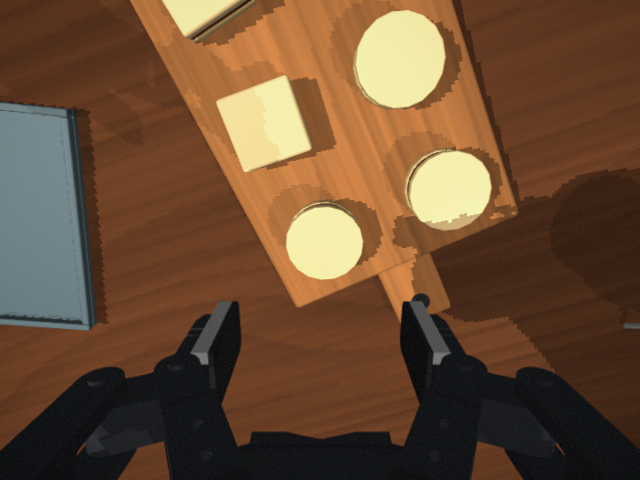

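The wrist view shows A1 at (325,242), midway between the open fingers at (225,330) and (425,330). Its measured position is within 1.5 mm of the top view. I'll descend and grip.

To row units: 0.05 m is 0.8, 0.022 m is 0.352.

```bash
python3 -m creep '[[[0.0112, 0.04, 0.8, 0, 0.064], [0, 0, 0.56, 0, 0.064], [0, 0, 0.352, 0, 0.064], [0, 0, 0, 0, 0.064], [0, 0, 0, 0, 0.064]]]'
python3 -m creep '[[[0, 0, 0, 0, 0.04], [0, 0, 0, 0, 0.04], [0, 0, 0, 0, 0.04], [0, 0, 0, 0, 0.04]]]'
```

```text
time_s: 3.45
ee_pos: [0.4459, -0.2159, 0.1948]
tcp_rot: [3.102, -0.498, 0.003]
force: [0.8, 0.7, 0.6]
opening: 0.0642
grip_force: 0.0
time_s: 3.95
ee_pos: [0.4458, -0.2163, 0.1956]
tcp_rot: [-3.102, 0.499, -0.006]
force: [-0.4, 1.7, 4.3]
opening: 0.0477
grip_force: 60.9
```

To row units: -0.04 m is -0.64, -0.03 m is -0.48.

```bash
python3 -m creep '[[[0, 0, -0.16, 0, 0.04], [0, 0, -0.48, 0, 0.04], [0, 0, -0.64, 0, 0.04], [0, 0, 0, 0, 0.04], [0, 0, 0, 0, 0.04]]]'; python3 to.py .275 b
python3 wr.py pics/w2.png .1
```

```text
time_s: 4.58
ee_pos: [0.4447, -0.2164, 0.2741]
tcp_rot: [-3.101, 0.501, -0.001]
force: [0.4, 0.4, -0.8]
opening: 0.0475
grip_force: 61.8
4.575 [ 0.4447 -0.2164  0.2741]
b [-0.0268 -0.2233 -0.0008]
4.575 [ 0.4447 -0.2164  0.2741]
(416, 157, 89, 72) [ 475.4 -282.7   33.1   26.1   56.9    0.8]
(243, 73, 58, 86) [ 522.7 -224.6   28.2   11.2    0.7    0.8]
(355, 0, 99, 107) [ 527.9 -273.5   32.7   32.1   71.4    0.8]
```

View pics/w2.png

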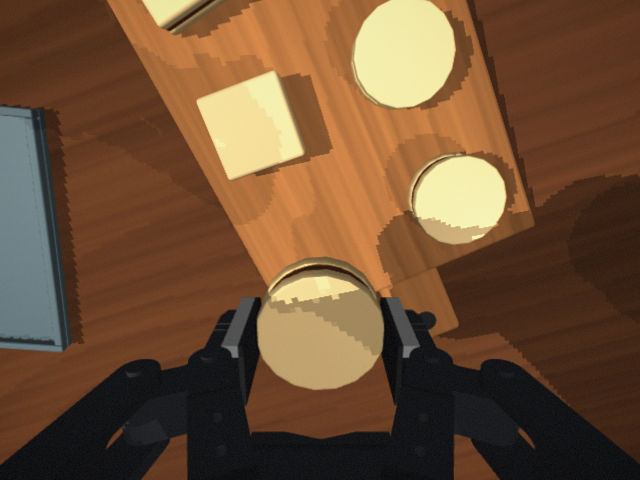

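A1 is held level and centred between the pads at (321,325). Next I'll carry it to tray 1, spot b.

To row units: -0.05 m is -0.8, -0.023 m is -0.368.

```bash
python3 -m creep '[[[-0.096, -0.8, 0, 0, 0.04], [-0.096, -0.8, 0, 0, 0.04], [-0.096, -0.8, 0, 0, 0.04], [-0.096, -0.8, 0, 0, 0.04], [-0.048, -0.368, 0, 0, 0.04]]]'
python3 -m creep '[[[0, 0, 0, 0, 0.04], [0, 0, 0, 0, 0.04]]]'; python3 to.py .187 b
```

```text
time_s: 5.25
ee_pos: [0.4898, 0.0059, 0.2727]
tcp_rot: [3.101, -0.496, -0.003]
force: [-0.1, -0.1, -0.8]
opening: 0.0477
grip_force: 61.9
time_s: 5.5
ee_pos: [0.4892, 0.0033, 0.2729]
tcp_rot: [3.1, -0.501, -0.003]
force: [-0.1, -0.3, -0.4]
opening: 0.0476
grip_force: 61.9
5.5 [0.4892 0.0033 0.2729]
b [ 0.0003 -0.0009  0.0859]
```

To row units: 0.045 m is 0.72, 0.025 m is 0.4.

```bash
python3 -m creep '[[[0, 0, 0.72, 0, 0.04], [0, 0, 0.4, 0, 0.04], [0, 0, 0.16, 0, 0.04], [0, 0, 0.096, 0, 0.04], [0, 0, 0, 0, 0.04]]]'
python3 -m creep '[[[0, 0, 0, 0, 0.04], [0, 0, 0.016, 0, 0.04], [0, 0, 0, 0, 0.04]]]'
```

```text
time_s: 6.12
ee_pos: [0.4899, 0.0035, 0.188]
tcp_rot: [-3.101, 0.501, -0.001]
force: [0.6, -0.1, -0.3]
opening: 0.0475
grip_force: 61.9
time_s: 6.5
ee_pos: [0.4897, 0.0038, 0.187]
tcp_rot: [-3.101, 0.5, -0.001]
force: [-0.3, -0.8, 0.1]
opening: 0.0473
grip_force: 61.9
```

To row units: 0.001 m is 0.016.

```bash
python3 -m creep '[[[0, 0, 0.016, 0, 0.04], [0, 0, 0, 0, 0.04], [0, 0, 0, 0, 0.04]]]'
```

```text
time_s: 6.88
ee_pos: [0.4897, 0.0038, 0.1857]
tcp_rot: [3.102, -0.5, 0.0]
force: [-0.4, -0.2, -0.3]
opening: 0.0474
grip_force: 61.9
```

To row units: 0.001 m is 0.016.

```bash
python3 -m creep '[[[0, 0, 0.016, 0, 0.04], [0, 0, 0, 0, 0.04], [0, 0, 0, 0, 0.04]]]'|grep -E "force|ee"
```

```text
ee_pos: [0.4897, 0.0038, 0.1856]
force: [-2.6, 0.5, 7.4]
grip_force: 62.7
```

To row units: -0.04 m is -0.64, -0.03 m is -0.48.

```bash
python3 -m creep '[[[0, 0, 0, 0, 0.062], [0, 0, 0, 0, 0.062], [0, 0, 0, 0, 0.062]]]'|grep -E "force|ee|open"
python3 -m creep '[[[0, 0, -0.32, 0, 0.062], [0, 0, -0.48, 0, 0.062], [0, 0, -0.64, 0, 0.062], [0, 0, 0, 0, 0.064], [0, 0, 0, 0, 0.064]]]'|grep -E "force|ee|open"
python3 wr.py pics/w3.png .027; python3 to.py .275 A3
```

```text
ee_pos: [0.4897, 0.0037, 0.1846]
force: [0.1, -0.9, -0.6]
opening: 0.0618
grip_force: 0.0
ee_pos: [0.4893, 0.0036, 0.2743]
force: [0.7, 0.8, -0.4]
opening: 0.0641
grip_force: 0.0
8.25 [0.4893 0.0036 0.2743]
(279, 215, 81, 77) [488.6   4.3  48.1  48.  -18.4   0.8]
8.3 [0.4892 0.0036 0.2738]
A3 [ 0.1345  0.2633 -0.0012]
```

View pics/w3.png

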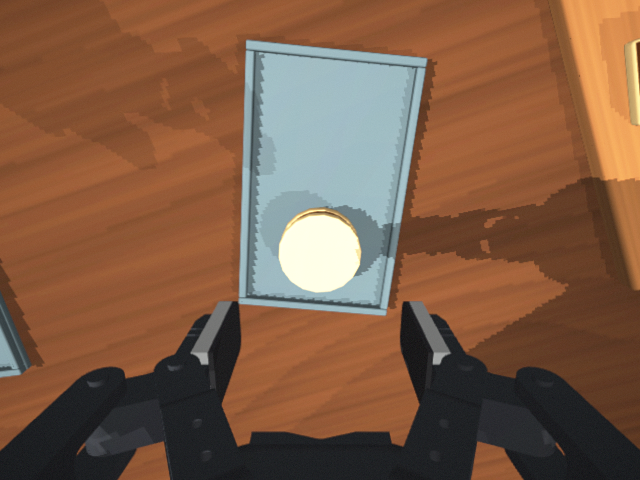

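The alfajor at (320,250) lies flat in tray 1's near half. A3 goes to tray 2 next.

To row units: 0.053 m is 0.848, 0.051 m is 0.816.

```bash
python3 -m creep '[[[0.432, 0.848, 0, 0, 0.064], [0.432, 0.848, 0, 0, 0.064], [0.432, 0.848, 0, 0, 0.064], [0.432, 0.848, 0, 0, 0.064], [0.432, 0.816, 0, 0, 0.064]]]'|grep ee
python3 -m creep '[[[0, 0, 0, 0, 0.064], [0, 0, 0, 0, 0.064]]]'|grep ee; python3 wr.py pics/x.png .037; python3 to.py .195 A3
```

```text
ee_pos: [0.535, -0.2903, 0.2729]
ee_pos: [0.5346, -0.2883, 0.273]
9.175 [ 0.5346 -0.2883  0.273 ]
(340, 336, 71, 65) [ 4.534e+02 -2.961e+02  4.760e+01  4.070e+01 -2.000e-01  8.000e-01]
(147, 275, 75, 75) [ 525.9 -205.3   40.5   38.5  -89.1    0.7]
(280, 220, 79, 79) [ 533.9 -286.9   47.5   43.9  -12.5    0.8]
(61, 138, 96, 101) [ 605.9 -196.8   40.3   39.9   11.2    0.9]
(236, 70, 68, 81) [ 620.1 -295.2   45.7   18.    20.     0.7]
9.225 [ 0.5348 -0.2877  0.2735]
A3 [-0.0002  0.0012  0.0785]
```

To row units: 0.04 m is 0.64, 0.025 m is 0.4.

```bash
python3 -m creep '[[[-0.008, 0, 0.64, 0, 0.064], [0, 0, 0.4, 0, 0.064], [0, 0, 0.208, 0, 0.064], [0, 0, 0, 0, 0.064], [0, 0, 0, 0, 0.064]]]'|grep -E "force|ee|open"
python3 -m creep '[[[0, 0, 0, 0, 0.04], [0, 0, 0, 0, 0.04], [0, 0, 0, 0, 0.04], [0, 0, 0, 0, 0.04]]]'|grep -E "force|ee|open"
python3 -m creep '[[[0, 0, -0.16, 0, 0.04], [0, 0, -0.48, 0, 0.04], [0, 0, -0.64, 0, 0.04], [0, 0, 0, 0, 0.04], [0, 0, 0, 0, 0.04]]]'|grep -E "force|ee|open"; python3 to.py .275 d
```

```text
ee_pos: [0.5353, -0.2879, 0.1979]
force: [0.2, -0.3, 0.4]
opening: 0.0639
grip_force: 0.0
ee_pos: [0.5353, -0.2883, 0.1986]
force: [-0.9, 1.4, 5.8]
opening: 0.0474
grip_force: 61.9
ee_pos: [0.5342, -0.2881, 0.2766]
force: [0.1, 0.2, -0.2]
opening: 0.0471
grip_force: 61.7
10.975 [ 0.5342 -0.2881  0.2766]
d [-0.1905 -0.5274  0.002 ]
```

To row units: -0.053 m is -0.848, -0.019 m is -0.304.

```bash
python3 -m creep '[[[-0.304, -0.848, 0, 0, 0.04], [-0.304, -0.848, 0, 0, 0.04], [-0.304, -0.848, 0, 0, 0.04], [-0.304, -0.848, 0, 0, 0.04], [-0.304, -0.848, 0, 0, 0.04]]]'|grep -E "ee"
python3 -m creep '[[[-0.304, -0.848, 0, 0, 0.04], [-0.304, -0.848, 0, 0, 0.04], [-0.304, -0.848, 0, 0, 0.04], [-0.304, -0.848, 0, 0, 0.04], [-0.304, -0.8, 0, 0, 0.04]]]'|grep -E "ee"
python3 -m creep '[[[0, 0, 0, 0, 0.04], [0, 0, 0, 0, 0.04], [0, 0, 0, 0, 0.04]]]'|grep -E "ee|grip"; python3 to.py .191 d
```

```text
ee_pos: [0.5271, -0.0052, 0.2755]
ee_pos: [0.5193, 0.2734, 0.2752]
ee_pos: [0.5199, 0.2704, 0.2761]
grip_force: 61.8
12.6 [0.5199 0.2704 0.2761]
d [-0.0011 -0.0018  0.0851]
```

To row units: 0.045 m is 0.72, 0.025 m is 0.4.

```bash
python3 -m creep '[[[-0.016, -0.032, 0.72, 0, 0.04], [0, 0, 0.4, 0, 0.04], [0, 0, 0.16, 0, 0.04], [0, 0, 0.08, 0, 0.04], [0, 0, 0, 0, 0.04]]]'|grep -E "ee|force"
python3 -m creep '[[[0, 0, 0, 0, 0.04], [0, 0, 0.016, 0, 0.04], [0, 0, 0, 0, 0.04]]]'|grep -E "ee|force"
```

```text
ee_pos: [0.52, 0.2739, 0.1924]
force: [1.2, -0.8, 0.4]
grip_force: 61.8
ee_pos: [0.5197, 0.2741, 0.191]
force: [0.1, 0.4, 0.1]
grip_force: 61.8
```

To row units: 0.0015 m is 0.024.

```bash
python3 -m creep '[[[0, 0, 0.024, 0, 0.04], [0, 0, 0, 0, 0.04], [0, 0, 0, 0, 0.04]]]'|grep -E "ee|force"
python3 -m creep '[[[0, 0, 0.016, 0, 0.04], [0, 0, 0, 0, 0.04], [0, 0, 0, 0, 0.04]]]'|grep -E "ee|force"
```

```text
ee_pos: [0.5197, 0.274, 0.1891]
force: [0.3, -0.1, -0.7]
grip_force: 61.8
ee_pos: [0.5197, 0.274, 0.1886]
force: [-0.9, -0.1, 3.5]
grip_force: 62.1
```

Contact felt. Releasing, then checking the first round.

To row units: -0.04 m is -0.64, -0.03 m is -0.48.

```bash
python3 -m creep '[[[0, 0, 0, 0, 0.062], [0, 0, 0, 0, 0.062], [0, 0, 0, 0, 0.062]]]'|grep -E "force|ee|open"
python3 -m creep '[[[0, 0, -0.32, 0, 0.062], [0, 0, -0.48, 0, 0.062], [0, 0, -0.64, 0, 0.062], [0, 0, 0, 0, 0.064], [0, 0, 0, 0, 0.064]]]'|grep -E "force|ee|open"
python3 wr.py pics/w4.png .027; python3 to.py .275 A4
```

```text
ee_pos: [0.5197, 0.274, 0.188]
force: [0.9, 0.8, -0.2]
opening: 0.0619
grip_force: 0.0
ee_pos: [0.5193, 0.2738, 0.2777]
force: [0.2, 0.5, -0.0]
opening: 0.0643
grip_force: 0.0
15.35 [0.5193 0.2738 0.2777]
(279, 214, 82, 77) [517.7 274.5  48.9  48.4  69.2   0.8]
15.4 [0.5192 0.2736 0.2771]
A4 [0.2667 0.4969 0.0026]
```

View pics/w4.png

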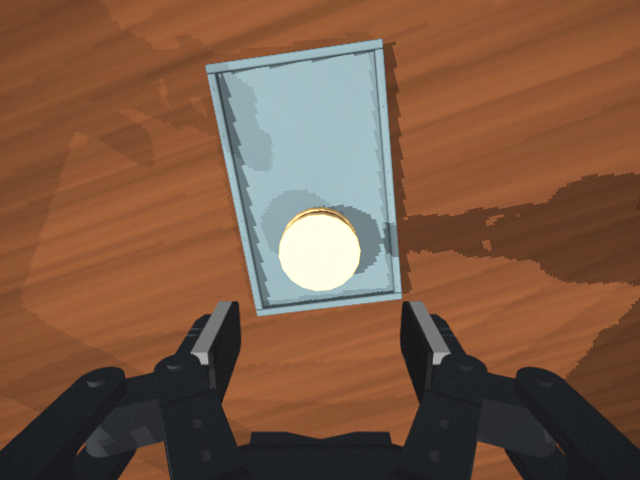

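The second alfajor at (320,250) lies flat in tray 2's near half, so the first round is done. A4 goes to tray 1, spot a.

To row units: 0.05 m is 0.8, 0.027 m is 0.432.

```bash
python3 -m creep '[[[0.432, 0.8, 0, 0, 0.064], [0.432, 0.8, 0, 0, 0.064], [0.432, 0.8, 0, 0, 0.064], [0.432, 0.8, 0, 0, 0.064], [0.432, 0.8, 0, 0, 0.064]]]'|grep ee
python3 -m creep '[[[0.432, 0.8, 0, 0, 0.064], [0.432, 0.8, 0, 0, 0.064], [0.432, 0.8, 0, 0, 0.064], [0.432, 0.8, 0, 0, 0.064], [0.384, 0.752, 0, 0, 0.064]]]'|grep ee
python3 -m creep '[[[0, 0, 0, 0, 0.064], [0, 0, 0, 0, 0.064], [0, 0, 0, 0, 0.064]]]'|grep ee; python3 wr.py pics/x.png .037; python3 to.py .195 A4
```

```text
ee_pos: [0.5691, -0.0076, 0.2768]
ee_pos: [0.6168, -0.2837, 0.2762]
ee_pos: [0.6169, -0.2804, 0.2777]
17.025 [ 0.6169 -0.2804  0.2777]
(223, 381, 72, 63) [ 5.253e+02 -2.055e+02  4.040e+01  4.000e+01  5.000e-01  1.000e+00]
(149, 270, 76, 72) [ 610.8 -196.6   40.6   32.5  -77.9    0.8]
(282, 218, 77, 77) [ 616.3 -279.8   47.4   43.8  -13.7    0.8]
17.075 [ 0.617  -0.2803  0.278 ]
A4 [-0.0003  0.0019  0.083 ]
```

To row units: 0.04 m is 0.64, 0.001 m is 0.016.

```bash
python3 -m creep '[[[-0.008, 0.016, 0.64, 0, 0.064], [0, 0, 0.448, 0, 0.064], [0, 0, 0.224, 0, 0.064], [0, 0, 0, 0, 0.064], [0, 0, 0, 0, 0.064]]]'|grep -E "force|ee|open"
python3 -m creep '[[[0, 0, 0, 0, 0.04], [0, 0, 0, 0, 0.04], [0, 0, 0, 0, 0.04], [0, 0, 0, 0, 0.04]]]'|grep -E "force|ee|open"
python3 -m creep '[[[0, 0, -0.16, 0, 0.04], [0, 0, -0.48, 0, 0.04], [0, 0, -0.64, 0, 0.04], [0, 0, 0, 0, 0.04], [0, 0, 0, 0, 0.04]]]'|grep -E "force|ee|open"; python3 to.py .275 a
```

```text
ee_pos: [0.6168, -0.2824, 0.1977]
force: [-0.1, 0.1, -0.7]
opening: 0.0639
grip_force: 0.0
ee_pos: [0.6168, -0.2826, 0.1984]
force: [-0.4, 1.0, 5.3]
opening: 0.0476
grip_force: 62.1
ee_pos: [0.6156, -0.2824, 0.276]
force: [0.2, 1.0, -1.2]
opening: 0.0478
grip_force: 61.7
18.825 [ 0.6156 -0.2824  0.276 ]
a [-0.1381 -0.2256  0.0013]
```

To row units: -0.046 m is -0.736, -0.042 m is -0.672.

```bash
python3 -m creep '[[[-0.448, -0.736, 0, 0, 0.04], [-0.448, -0.736, 0, 0, 0.04], [-0.448, -0.736, 0, 0, 0.04], [-0.448, -0.736, 0, 0, 0.04], [-0.416, -0.672, 0, 0, 0.04]]]'|grep -E "ee"
python3 -m creep '[[[0, 0, 0, 0, 0.04], [0, 0, 0, 0, 0.04], [0, 0, 0, 0, 0.04]]]'|grep -E "ee|grip"; python3 to.py .191 a
```

```text
ee_pos: [0.5551, -0.023, 0.2749]
ee_pos: [0.5562, -0.0255, 0.2756]
grip_force: 61.8
19.825 [ 0.5562 -0.0255  0.2756]
a [-0.0007 -0.0006  0.0846]
```

To row units: 0.045 m is 0.72, 0.025 m is 0.4.

```bash
python3 -m creep '[[[-0.0112, -0.0096, 0.72, 0, 0.04], [0, 0, 0.4, 0, 0.04], [0, 0, 0.16, 0, 0.04], [0, 0, 0.08, 0, 0.04], [0, 0, 0, 0, 0.04]]]'|grep -E "ee|force"
python3 -m creep '[[[0, 0, 0.024, 0, 0.04], [0, 0, 0, 0, 0.04], [0, 0, 0, 0, 0.04]]]'|grep -E "ee|force"
python3 -m creep '[[[0, 0, 0.016, 0, 0.04], [0, 0, 0, 0, 0.04], [0, 0, 0, 0, 0.04]]]'|grep -E "ee|force"
```

```text
ee_pos: [0.556, -0.024, 0.1917]
force: [0.3, -0.1, -1.2]
grip_force: 61.8
ee_pos: [0.5557, -0.0237, 0.1901]
force: [0.3, -0.8, -0.5]
grip_force: 61.8
ee_pos: [0.5557, -0.0238, 0.1887]
force: [0.5, -0.7, -0.2]
grip_force: 61.8
```

```bash
python3 -m creep '[[[0, 0, 0.016, 0, 0.04], [0, 0, 0, 0, 0.04], [0, 0, 0, 0, 0.04]]]'|grep -E "ee|force"
```

```text
ee_pos: [0.5557, -0.0238, 0.1883]
force: [-1.3, -0.0, 5.3]
grip_force: 62.2
```

To row units: -0.04 m is -0.64, -0.03 m is -0.48.

```bash
python3 -m creep '[[[0, 0, 0, 0, 0.062], [0, 0, 0, 0, 0.062], [0, 0, 0, 0, 0.062]]]'|grep -E "force|ee|open"
python3 -m creep '[[[0, 0, -0.32, 0, 0.062], [0, 0, -0.48, 0, 0.062], [0, 0, -0.64, 0, 0.062], [0, 0, 0, 0, 0.064], [0, 0, 0, 0, 0.064]]]'|grep -E "force|ee|open"
python3 wr.py pics/w5.png .027; python3 to.py .275 A2
```

```text
ee_pos: [0.5557, -0.0238, 0.1875]
force: [-1.7, 0.2, 0.1]
opening: 0.0618
grip_force: 0.0
ee_pos: [0.5552, -0.0239, 0.2772]
force: [-0.0, -0.0, -0.5]
opening: 0.0638
grip_force: 0.0
22.575 [ 0.5552 -0.0239  0.2772]
(275, 322, 73, 63) [488.8   4.3  47.3  47.3 -58.3   0.8]
(280, 215, 80, 75) [554.4 -23.1  47.5  47.2  -3.    0.8]
(569, 35, 64, 84) [ 603.  -193.2   41.8   20.9   11.6    0.9]
22.625 [ 0.5551 -0.0239  0.2767]
A2 [-0.0092  0.2934  0.0019]
```

View pics/w5.png

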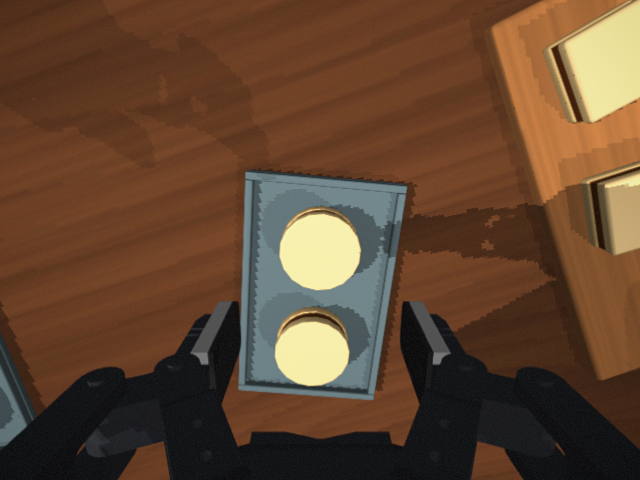

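Tray 1 holds two flat, side by side, at (320,250) and (312,350). The last one, A2, goes to tray 2, spot c.

To row units: 0.059 m is 0.944, 0.057 m is 0.912.

```bash
python3 -m creep '[[[-0.032, 0.944, 0, 0, 0.064], [-0.032, 0.944, 0, 0, 0.064], [-0.032, 0.944, 0, 0, 0.064], [-0.032, 0.944, 0, 0, 0.064], [-0.016, 0.912, 0, 0, 0.064]]]'|grep ee
python3 -m creep '[[[0, 0, 0, 0, 0.064], [0, 0, 0, 0, 0.064], [0, 0, 0, 0, 0.064]]]'|grep ee; python3 wr.py pics/x.png .037; python3 to.py .195 A2
```

```text
ee_pos: [0.4539, -0.3007, 0.2763]
ee_pos: [0.4554, -0.2981, 0.2772]
23.625 [ 0.4554 -0.2981  0.2772]
(283, 221, 79, 77) [ 453.1 -297.7   47.5   44.1   -7.9    0.8]
(67, 147, 103, 92) [ 524.6 -205.4   41.    40.9    0.8    1. ]
23.675 [ 0.4555 -0.298   0.2774]
A2 [-0.0009  0.0019  0.0824]
```

To row units: 0.04 m is 0.64, 0.028 m is 0.448.

```bash
python3 -m creep '[[[-0.024, 0.016, 0.64, 0, 0.064], [0, 0, 0.448, 0, 0.064], [0, 0, 0.224, 0, 0.064], [0, 0, 0, 0, 0.064], [0, 0, 0, 0, 0.064]]]'|grep -E "force|ee|open"
python3 -m creep '[[[0, 0, 0, 0, 0.04], [0, 0, 0, 0, 0.04], [0, 0, 0, 0, 0.04], [0, 0, 0, 0, 0.04]]]'|grep -E "force|ee|open"
python3 -m creep '[[[0, 0, -0.16, 0, 0.04], [0, 0, -0.48, 0, 0.04], [0, 0, -0.64, 0, 0.04], [0, 0, 0, 0, 0.04], [0, 0, 0, 0, 0.04]]]'|grep -E "force|ee|open"; python3 to.py .275 c
```

```text
ee_pos: [0.454, -0.2995, 0.1968]
force: [1.0, 0.1, 0.5]
opening: 0.0641
grip_force: 0.0
ee_pos: [0.4538, -0.2998, 0.1975]
force: [-0.5, 1.3, 5.8]
opening: 0.0474
grip_force: 61.3
ee_pos: [0.4528, -0.2994, 0.2758]
force: [-0.1, -0.2, -0.4]
opening: 0.0474
grip_force: 61.8
25.425 [ 0.4528 -0.2994  0.2758]
c [-0.0454 -0.5733  0.0011]
```

To row units: -0.057 m is -0.912, -0.0045 m is -0.072.

```bash
python3 -m creep '[[[-0.072, -0.912, 0, 0, 0.04], [-0.072, -0.912, 0, 0, 0.04], [-0.072, -0.912, 0, 0, 0.04], [-0.072, -0.912, 0, 0, 0.04], [-0.072, -0.912, 0, 0, 0.04]]]'|grep -E "ee"
python3 -m creep '[[[-0.072, -0.912, 0, 0, 0.04], [-0.072, -0.912, 0, 0, 0.04], [-0.072, -0.912, 0, 0, 0.04], [-0.072, -0.912, 0, 0, 0.04], [-0.072, -0.912, 0, 0, 0.04]]]'|grep -E "ee"
python3 -m creep '[[[0, 0, 0, 0, 0.04], [0, 0, 0, 0, 0.04], [0, 0, 0, 0, 0.04]]]'|grep -E "ee|grip"; python3 to.py .190 c
```

```text
ee_pos: [0.5213, -0.0202, 0.2745]
ee_pos: [0.5896, 0.2573, 0.274]
ee_pos: [0.5894, 0.2543, 0.2751]
grip_force: 61.9
27.05 [0.5894 0.2543 0.2751]
c [-0.0007 -0.0048  0.0851]
```

To row units: 0.045 m is 0.72, 0.025 m is 0.4.

```bash
python3 -m creep '[[[-0.0112, -0.0768, 0.72, 0, 0.04], [0, 0, 0.4, 0, 0.04], [0, 0, 0.16, 0, 0.04], [0, 0, 0.08, 0, 0.04], [0, 0, 0, 0, 0.04]]]'|grep -E "ee|force"
python3 -m creep '[[[0, 0, 0.016, 0, 0.04], [0, 0, 0, 0, 0.04], [0, 0, 0, 0, 0.04]]]'|grep -E "ee|force"
python3 -m creep '[[[0, 0, 0.016, 0, 0.04], [0, 0, 0, 0, 0.04], [0, 0, 0, 0, 0.04]]]'|grep -E "ee|force"
```

```text
ee_pos: [0.5909, 0.2603, 0.1915]
force: [0.4, -0.9, -0.3]
grip_force: 61.9
ee_pos: [0.5906, 0.2605, 0.1901]
force: [-0.0, -0.5, -0.1]
grip_force: 61.9
ee_pos: [0.5906, 0.2604, 0.1886]
force: [-0.2, 0.0, -0.9]
grip_force: 61.9
```

To row units: 0.001 m is 0.016.

```bash
python3 -m creep '[[[0, 0, 0.016, 0, 0.04], [0, 0, 0, 0, 0.04], [0, 0, 0, 0, 0.04]]]'|grep -E "ee|force"
```

```text
ee_pos: [0.5906, 0.2604, 0.1877]
force: [0.4, 0.2, -0.7]
grip_force: 61.9
```

To row units: 0.001 m is 0.016.

```bash
python3 -m creep '[[[0, 0, 0.016, 0, 0.04], [0, 0, 0, 0, 0.04], [0, 0, 0, 0, 0.04]]]'|grep -E "ee|force"
```

```text
ee_pos: [0.5906, 0.2604, 0.1875]
force: [-2.5, -1.3, 5.1]
grip_force: 62.5
```

To row units: -0.05 m is -0.8, -0.03 m is -0.48.

```bash
python3 -m creep '[[[0, 0, 0, 0, 0.062], [0, 0, 0, 0, 0.062], [0, 0, 0, 0, 0.062]]]'|grep -E "force|ee|open"
python3 -m creep '[[[0, 0, -0.32, 0, 0.062], [0, 0, -0.48, 0, 0.062], [0, 0, -0.8, 0, 0.062], [0, 0, -0.8, 0, 0.064], [0, 0, 0, 0, 0.064]]]'|grep -E "force|ee|open"
python3 -m creep '[[[-0.32, -0.8, 0, 0, 0.064], [-0.32, -0.8, 0, 0, 0.064], [-0.32, -0.8, 0, 0, 0.064], [-0.32, -0.8, 0, 0, 0.064], [0, 0, 0, 0, 0.064]]]'|grep -E "ee"
python3 - <<'E'
from h import *
np.set_printoptions(precision=1,suppress=True)
for n in('top','scene'):
    d=optics.snapshot(n);cv2.imwrite(f'pics/{n}9.png',d['color']);m=masks(d['color'])
    for k,z,lo,hi in(('pale',.027,150,1500),('tray',.011,1000,6000)):
        for c in blobs(m[k],lo,hi):
            r=np.array(rect(d,c,z))
            if 350<r[0]<800 and -420<r[1]<400 and r[2]<190: print(n,k,r)
E
```

```text
ee_pos: [0.5906, 0.2604, 0.1864]
force: [0.1, -0.0, -0.2]
opening: 0.0621
grip_force: 0.0
ee_pos: [0.5915, 0.2609, 0.3422]
force: [-0.3, 0.7, -1.0]
opening: 0.064
grip_force: 0.0
ee_pos: [0.5762, 0.4791, 0.3337]
top pale [490.4   5.3  47.7  47.6  -0.1   0.8]
top pale [519.1 275.3  46.   43.6   1.1   0.8]
top pale [ 527.2 -205.8   43.7   43.6   -0.2    1. ]
top pale [555.9 -23.6  48.7  48.6  45.2   0.8]
top pale [591.2 262.1  48.6  48.    1.    0.8]
top pale [ 609.3 -197.5   44.8   44.8   11.5    1. ]
top tray [521.6  -8.5 157.1  97.6 -23.5   1. ]
top tray [553.5 267.  157.3  98.7 -10.5   1. ]
scene pale [ 596.8 -197.8   49.7   45.8   12.1    1. ]
scene pale [ 513.6 -205.5   51.    46.6    0.8    0.9]
scene pale [590.1 261.1  56.3  54.2  40.3   0.8]
scene pale [525.2 -12.1 136.3  53.9 -22.7   0.9]
```

View pics/scene9.png

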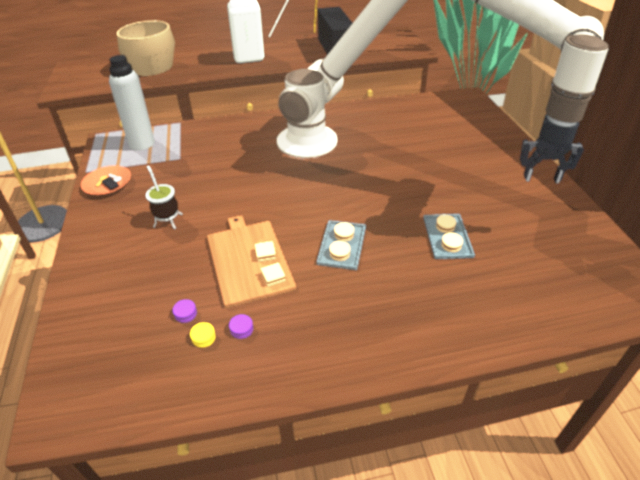

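Tray 1 holds two flat alfajores at (344,231) and (340,251), and tray 2 holds two at (446,223) and (452,242). The squares, trays and gourd have not moved, and the arm is clear.

```bash
python3 -c "from station import env;print(env.hand_in())"
```

```text
the job is handed in; nothing more can be done
None
```

I dealt the four alfajores in two rounds and handed the job in: the final images show two lying flat side by side in each tray, with the squares, trays and gourd where they started, but the hand-in call returned no verdict.

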